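# Take the charged work lamp off its charger and put it to use

## Task

The work lamp is charged: swing the charger's latch fully open so it frees the lamp's foot, lift the lamp off the charger and stand it upright on the plywood board with its whole foot on the board; set it down, do not drop it. With the lamp standing there, press its switch fully down and let it go, then fold the charger's dust flap down fully shut over the empty cradle and leave the latch open. Leave the try square and the sanding block where they are.

Things in the scene. Friction and masses are not known exactly. Their poses are not given: they have to be found in the camera images.
- work_lamp: Rechargeable handlamp, loose, about 0.4 to 0.65 kg. Black and grey box housing 130 (x) x 88 (y) mm on a flat black foot 140 x 112 x 12 mm; top of the housing 92 mm above the origin. Origin: centre of the underside of the foot; z up, the round lens faces -x. A carry handle stands on top, running fore and aft (along x). At the start the lamp stands in the charger's cradle, lens to the front, aligned with the charger to within 1 degree.
- lamp_grip (a point): Centre of the lamp's carry handle bar, 22 mm behind (+x) and 130 mm above the lamp's origin. The bar runs along the lamp's x, 18 mm wide (y), 14 mm high, with 48 mm free length between its two posts and 31 mm free height under it; top of the bar is at 137 mm. The lamp's centre of mass is within 15 mm of straight below. Axes as the lamp's.
- lamp_switch_top (a point): Top centre of the lamp's round push switch (22 mm across, in a small black housing) on top of the housing, 46 mm ahead (-x) of and 114 mm above the lamp's origin, in front of the handle's front post (whose front face is at x = -14 mm).
- lamp_switch (a joint): Travel of the lamp's switch in m: 0 released, 0.006 fully down. It springs back; fully down takes about 5 N straight down.
- charger: Charger, black plinth 180 (x) x 138 (y) mm, fixed to the bench. Origin: centre of its underside, on the bench; z up, front faces -x. On top a cradle with a 11 mm high rim holds the lamp's foot with 3 mm play; the latch is on its -y side, the flap stands at its back (+x).
- cradle (a point): Centre of the cradle's floor, 30 mm above the charger's origin. Axes as the charger's.
- latch (a joint): Angle of the latch in rad: 0 = across the edge of the lamp's foot (locked), 1.4 = fully open, at its stop. Stays where it is left, friction about 0.03 N m. It is a flat steel bar 14 mm wide, 6 mm thick, turning about a vertical pivot; its inner end (34 mm long) lies over the lamp's foot, its outer end carries a finger post. As it opens the outer end goes towards the charger's +x (counter-clockwise from above).
- latch_pivot (a point): On the latch's vertical pivot axis, 80 mm to the -y side of the charger's centre, at the height of the bar (47 mm). Axes as the charger's.
- latch_post (a point): Top centre of the latch's upright finger post, a black round post 14 mm across, 46 mm from the pivot (to the charger's -y when locked) and rising 32 mm above the bar; its top is 82 mm above the bench.
- flap (a joint): Angle of the dust flap in rad: 0 = upright, 1.571 = fully shut, lying flat on the cradle; slightly negative = leaning back. Stays where it is left (hinge friction about 0.09 N m); it swings forward, to the charger's -x. Grey plate 122 mm wide, 5 mm thick, reaching 158 mm from its hinge; a thumb lip at its free edge stands 12 mm out on the back.
- flap_hinge (a point): Middle of the flap's horizontal hinge axis (along the charger's y), 86 mm behind (+x) the charger's centre, 47 mm above the bench. Axes as the charger's.
- flap_edge (a point): Middle of the flap's free edge, 158 mm from the hinge.
- ply_board: Plain plywood board lying flat on the bench, fixed, 356 (x) x 218 (y) x 24 mm. Origin: centre of its underside; x along its length, +x away from the robot. Its near half is empty.
- try_square: Try square, loose, 153 x 105 x 15 mm, lying on the far half of the board; origin: centre of its underside. Bystander.
- sanding_block: Cork sanding block on the bench, loose, 96 x 63 x 30 mm; origin: centre of its underside. Bystander.

How it is judged:
By the outcome, as a careful person would: the job done as asked, in the order asked, and still so for the second after the job is handed in, with the robot touching nothing.
It also fails if it takes over 67 s, if anything falls off the work surface, if the arm or the gripper's body presses on something with over 40 N, if the wrist force passes 120 N, or if a joint passes its speed limit or range.

## Robot

A 6-joint arm with a two-finger parallel gripper is mounted at the origin on a cart in front of the work surface, level with it; the furniture and walls round the work are solid. World frame = base frame: x ahead of the robot, y to its left, z up, the work surface at z = 0. Lengths are in mm, angles in rad, forces in N, time in s.
With the tool pointing down it reaches from about 300 to 1000 mm from the base axis. Payload 5.1 kg.
Tool frame: the origin (TCP) lies between the finger pads; the fingertips stand 14 mm ahead of it and the grasp point (between the pads) lies 5 mm behind it; z points along the fingers, y is the line along which they close (so a half turn about z gives the same grasp; the last joint's range is limited). The gripper opens to 95 mm and grips with 3 to 60 N. Pads are 20 mm wide; open, the fingers measure 119 mm over their backs; the gripper's body (75 mm by 180 mm) begins 59 mm behind the grasp point.
Start: joints at [1.197, 0.124, 1.65, -0, 1.367, -0.083], TCP at [186.388, 622.691, 228.656] pointing down, gripper open.
Joint ranges: [-2.61, 2.61], [-1.02, 2.33], [0.03, 2.71], [-1.35, 4.49], [0.32, 2.68], [-2.91, 2.91]. Speed limits (rad/s): [2.57, 2.57, 3.14, 3.14, 3.14, 3.14].

## Interface

Orientations are given as a 3x3 rotation matrix whose columns are the frame's x, y, z axes.
In Python, from rig import manip gives the robot as it stands. The module is installed in compiled form; this text tells all that it offers.
- The arm moves only by the tool step_arm, never from a script. Its argument "targets" is a list of rows, each a list of 5 numbers: the shift along the tool's x, y, z in mm, then the turn about the tool's z in degrees, then the gripper's target within -1 to 1 (shut at 1, half-way at 0, fully open at -1). A call has 1 to 8 rows; each row is the pose to reach, as a shift and turn from the pose commanded when the call began, along the tool's axes at that moment; what a row does not reach only later rows make up. A row lasts 1/10 s, in which the tool goes at most 50 mm and 8.59 degrees, less where a joint would pass 70% of its speed; a pose out of reach is approached as far as the arm can. A call with a gripper value outside its range is refused whole. The fingers move at their own pace and stop on an object; "newtons" is the grip in N (left out, the last holds). Time passes only in rows, so rows that repeat a pose let the fingers close. It gives the time, the measured TCP pose, the force, the opening and the grip force at its end, in the units of the state.
- manip.read_state(): the state, without advancing time (a new reading comes with each control period).
- manip.read_camera(name): name is "side" or "top" or "wrist"; returns a dict with "frame" (480x640x3 uint8, red, green, blue), "mtx" (3x3 intrinsics, pixels), "cam_to_world" (4x4, takes a point from camera to world coordinates); the wrist camera has in their place "tool_from_camera" (4x4, takes a point from camera to tool coordinates, whose origin is the TCP and whose axes are the flange's). Camera axes: x right, y up, looking along -z (the intrinsics and any distortion apply to the point x, -y, -z); pixel columns grow to the right and rows downward; lengths in mm; the calibration is good to about 2 mm. A picture is of the moment at which its call begins: read the wrist's pose just before it. There is no depth.
- manip.finish_job(): hands the job in; it is judged then, once.
Trained networks look in a picture, given as the dict that the camera call returned (one of the last four; its "shot" number tells which), for a name from the list of things; names that differ only in an ending like _2 or _b are one class to them, and where a whole thing is asked for, a point or a joint stands for the part that bears it (a point fixed in the world has none). Each returns a list of dicts, best first, with "p" (0 to 1); they miss things now and then, are a little off and sometimes report something else, mostly with a low value. They report only what shows in the picture. A call takes as long as a camera call.
- manip.recognise(query, picture): "centre" ([x, y, z] in mm, in the coordinates of the camera as it stood for that picture, good to about 4 mm: the middle of the surface that is visible of it).
- manip.silhouettes(query, picture): "mask" (480x640 bool, what is visible of it).
- manip.spot_point(query, picture): "centre" ([x, y, z] in mm, in the coordinates of the camera as it stood for that picture, good to about 4 mm: a listed point, or the origin of a listed thing).
The state is a dict: "time": time; "joint_pos": joint angles; "qd": joint speeds; "effort": joint torques, N m; "tool_pos": TCP position; "tcp_rot": TCP orientation; "ft_force": force on the tool from outside, world axes, zero at the start; "torque": the same for the moment, N m; "width": opening from 0.0 (shut) to 1.0 (fully open); "finger_force": force on a finger pad.
Only numpy, scipy, OpenCV 4.12 (cv2) and the standard library are available. Lean on these libraries where they do the work, as an engineer would, in place of code of your own. Each camera call takes 0.05 s, during which the arm holds its last target. There are 200 camera calls.

## Working session

There is one attempt and no reset: what is moved stays moved. The work goes in short steps, Python scripts to look and compute and a tool call to move; the robot and the scene stay as the last step left them, time stands still between calls to the robot, and variables do not carry over. Pictures are saved under pics/ and viewed, at most 10 in all, crops included, and the job is handed in when it is done.

Besides the shell and the picture viewer there is one more tool, called after "Emit:" as a command line: name --pt "numbers of a row" for each row, then --argument value for the rest. step_arm: Moves the arm, as the interface text tells. Its arguments: {"type":"object","properties":{"targets":{"type":"array","items":{"type":"array","items":{"type":"number"}}},"newtons":{"type":"number"}},"required":["targets"]}

```bash
mkdir -p pics; cat > h.py <<'E'
from rig import manip
import numpy as np, cv2
def tw(c,p,st=None):
    p=np.append(np.array(p,float),1)
    if 'cam_to_world' in c: return (np.array(c['cam_to_world'])@p)[:3]
    t=(np.array(c['tool_from_camera'])@p)[:3]
    return np.array(st['tcp_rot'])@t+np.array(st['tool_pos'])
def spots(cam,names,fn='spot_point'):
    st=manip.read_state(); c=manip.read_camera(cam); out={}
    for n in names:
        for r in getattr(manip,fn)(n,c)[:1]:
            out[n]=tw(c,r['centre'],st); print(cam,n,out[n].round(1),round(r['p'],2))
    return c,out
def save(c,name): cv2.imwrite('pics/'+name,c['frame'][:,:,::-1])
E
python3 - <<'E'
from h import *
s=manip.read_state();print({k:np.round(v,3).tolist() for k,v in s.items()})
N=['work_lamp','lamp_grip','lamp_switch_top','charger','latch_pivot','latch_post','flap_hinge','flap_edge','cradle','ply_board','try_square','sanding_block']
ims=[]
for cam in ('top','side'):
    c,_=spots(cam,N); ims.append(c['frame'])
im=cv2.resize(np.hstack(ims),(800,300));cv2.imwrite('pics/a.png',im[:,:,::-1])
save(c,'side0.png')
E
```

```text
{'time': 0.0, 'joint_pos': [1.197, 0.125, 1.652, -0.0, 1.367, -0.083], 'qd': [-0.001, 0.001, -0.002, -0.001, 0.0, -0.001], 'effort': [0.002, -41.76, -35.994, 0.078, 0.049, -0.0], 'tool_pos': [186.182, 622.156, 227.407], 'tcp_rot': [[-0.958, 0.287, -0.001], [0.287, 0.958, -0.002], [0.0, -0.002, -1.0]], 'ft_force': [-0.767, 1.117, -0.56], 'torque': [0.005, 0.051, 0.076], 'finger_force': 0.0, 'width': 0.999}
top work_lamp [638.2 199.   20.6] 0.75
top lamp_grip [ 535.3 -201.7  156.4] 0.96
top lamp_switch_top [ 473.5 -216.9  143.7] 0.6
top latch_pivot [ 535.4 -279.3   46.7] 0.87
top latch_post [ 556.5 -320.6   79.9] 0.82
top flap_hinge [ 604.5 -181.8   45.6] 0.79
top flap_edge [ 534.9 -281.1   48. ] 0.48
top ply_board [546.2 205.7   2.4] 0.9
top try_square [636.5 199.1  20.2] 0.73
top sanding_block [ 7.143e+02  7.300e+00 -7.000e-01] 0.56
side work_lamp [ 515.6 -208.2   35.1] 0.59
side lamp_grip [ 536.9 -199.6  163. ] 0.75
side lamp_switch_top [ 475.6 -218.6  146.3] 0.55
side latch_pivot [ 537.5 -281.6   49.4] 0.58
side latch_post [ 555.6 -326.2   85.2] 0.66
side flap_edge [ 597.2 -183.4  206.2] 0.81
side ply_board [ 5.468e+02  1.987e+02 -3.000e-01] 0.7
side try_square [636.7 195.9  21.6] 0.84
side sanding_block [7.131e+02 2.100e+00 3.000e-01] 0.65
```

View pics/a.png

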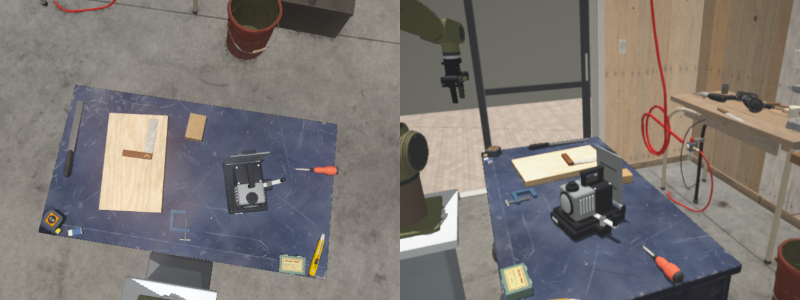

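Emit:
step_arm --pt "-389 -377 -100 60 -1" --pt "-389 -377 -100 60 -1" --pt "-389 -377 -100 60 -1" --pt "-389 -377 -100 60 -1" --pt "-389 -377 -100 60 -1" --pt "-389 -377 -100 60 -1" --pt "-389 -377 -100 60 -1" --pt "-389 -377 -100 60 -1"

```text
time: 2.1
tool_pos: [379.0, 277.7, 302.0]
tcp_rot: [[-0.229, 0.973, 0.001], [0.973, 0.229, 0.001], [0.0, 0.001, -1.0]]
ft_force: [1.2, 0.3, -0.3]
width: 0.997
finger_force: 0.0
```

```bash
cat >> h.py <<'E'
def yaw(s): R=np.array(s['tcp_rot']); return np.degrees(np.arctan2(R[1,0],R[0,0]))
def plan(xyz,yw=None):
    s=manip.read_state(); R=np.array(s['tcp_rot']); y=yaw(s)
    a=np.radians(y); Rd=np.array([[np.cos(a),np.sin(a),0],[np.sin(a),-np.cos(a),0],[0,0,-1]])
    d=Rd.T@(np.array(xyz)-s['tool_pos']); t=0 if yw is None else -((yw-y+180)%360-180)
    print('t',round(s['time'],2),'pos',np.round(s['tool_pos'],1),'yaw',round(y,1),'q6',round(s['joint_pos'][5],2),'F',np.round(s['ft_force'],1),'w',round(s['width'],3),'ff',round(s['finger_force'],1),'| shift',d.round(1),'turn',round(t,1))
E
python3 -c "
from h import *
plan([520,-300,330],56)"
```

```text
t 2.1 pos [379.  277.7 302. ] yaw 103.2 q6 0.29 F [ 1.2  0.3 -0.3] w 0.997 ff 0.0 | shift [-594.6    5.1  -28. ] turn 47.2
```

Emit:
step_arm --pt "-595 5 -28 47 -1" --pt "-595 5 -28 47 -1" --pt "-595 5 -28 47 -1" --pt "-595 5 -28 47 -1" --pt "-595 5 -28 47 -1" --pt "-595 5 -28 47 -1" --pt "-595 5 -28 47 -1" --pt "-595 5 -28 47 -1"

```text
time: 2.9
tool_pos: [474.0, -110.7, 320.6]
tcp_rot: [[0.555, 0.832, 0.001], [0.832, -0.555, -0.0], [0.001, 0.001, -1.0]]
ft_force: [1.4, 1.2, 0.7]
width: 0.998
finger_force: 0.0
```

```bash
python3 -c "
from h import *
plan([520,-300,330],56)"
```

```text
t 2.9 pos [ 474.  -110.7  320.6] yaw 56.3 q6 0.25 F [1.4 1.2 0.7] w 0.998 ff 0.0 | shift [-131.9  143.3   -9.4] turn 0.3
```

Emit:
step_arm --pt "-132 143 -9 0 -1" --pt "-132 143 -9 0 -1" --pt "-132 143 -9 0 -1" --pt "-132 143 -9 0 -1" --pt "-132 143 -9 0 -1" --pt "-132 143 -9 0 -1"

```text
time: 3.5
tool_pos: [519.6, -298.2, 328.5]
tcp_rot: [[0.556, 0.831, -0.001], [0.831, -0.556, 0.001], [0.0, -0.001, -1.0]]
ft_force: [0.8, 0.8, -0.1]
width: 1.001
finger_force: 0.0
```

```bash
python3 - <<'E'
from h import *
plan([520,-300,330],56)
N=['lamp_grip','lamp_switch_top','latch_pivot','latch_post','flap_hinge','flap_edge','charger','work_lamp']
c,_=spots('wrist',N); save(c,'b.png')
E
```

```text
t 3.5 pos [ 519.6 -298.2  328.5] yaw 56.2 q6 -0.02 F [ 0.8  0.8 -0.1] w 1.001 ff 0.0 | shift [-1.3  1.3 -1.5] turn 0.2
wrist lamp_grip [ 536.4 -201.9  164.4] 0.96
wrist lamp_switch_top [ 468.6 -218.2  145.6] 0.63
wrist latch_pivot [ 539. -278.   45.] 0.69
wrist latch_post [ 557.3 -328.7   82.3] 0.97
wrist flap_hinge [ 597.8 -182.7   51.5] 0.63
wrist flap_edge [ 598.  -182.5  209.4] 0.72
wrist work_lamp [ 516.3 -209.2   31.9] 0.74
```

View pics/b.png

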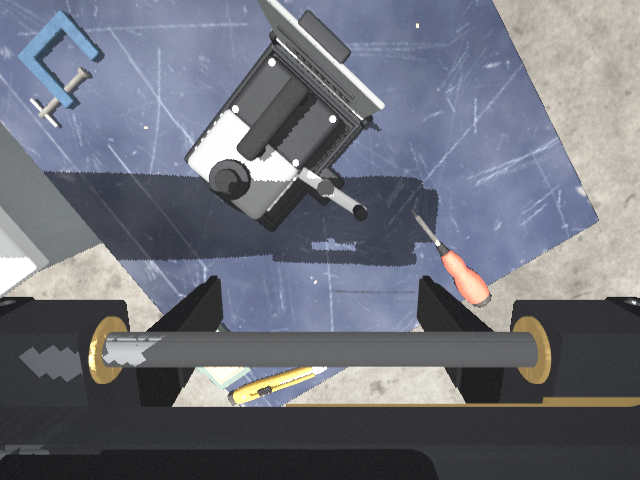

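```bash
cat >> h.py <<'E'
C=np.array([515.5,-206.]); PSI=np.radians(15.5)
def cw(x,y): return C+np.array([np.cos(PSI)*x-np.sin(PSI)*y, np.sin(PSI)*x+np.cos(PSI)*y])
def fing(th,d,z=74,yw=55.5):
    p=cw(46*np.sin(th),-80-46*np.cos(th)); a=np.radians(yw)
    tx=np.array([np.cos(a),np.sin(a)]); ty=np.array([np.sin(a),-np.cos(a)])
    return np.append(p-d*tx+53*ty,z)
E
python3 - <<'E'
from h import *
plan(fing(.1,42,120),55.5); plan(fing(.1,42),55.5)
for th in (.2,.4,.6,.8,1,1.2,1.4,1.5): print(th);plan(fing(th,17),55.5)
E
```

```text
t 3.95 pos [ 519.9 -297.   329.4] yaw 56.4 q6 -0.02 F [ 0.9 -0.8 -0.4] w 1.001 ff 0.0 | shift [-48.3  96.4 209.4] turn 0.9
t 3.95 pos [ 519.9 -297.   329.4] yaw 56.4 q6 -0.02 F [ 0.9 -0.8 -0.4] w 1.001 ff 0.0 | shift [-48.3  96.4 255.4] turn 0.9
0.2
t 3.95 pos [ 519.9 -297.   329.4] yaw 56.4 q6 -0.02 F [ 0.9 -0.8 -0.4] w 1.001 ff 0.0 | shift [-19.5  99.3 255.4] turn 0.9
0.4
t 3.95 pos [ 519.9 -297.   329.4] yaw 56.4 q6 -0.02 F [ 0.9 -0.8 -0.4] w 1.001 ff 0.0 | shift [-11.1 103.  255.4] turn 0.9
0.6
t 3.95 pos [ 519.9 -297.   329.4] yaw 56.4 q6 -0.02 F [ 0.9 -0.8 -0.4] w 1.001 ff 0.0 | shift [ -2.1 104.9 255.4] turn 0.9
0.8
t 3.95 pos [ 519.9 -297.   329.4] yaw 56.4 q6 -0.02 F [ 0.9 -0.8 -0.4] w 1.001 ff 0.0 | shift [  7.1 105.  255.4] turn 0.9
1
t 3.95 pos [ 519.9 -297.   329.4] yaw 56.4 q6 -0.02 F [ 0.9 -0.8 -0.4] w 1.001 ff 0.0 | shift [ 16.1 103.3 255.4] turn 0.9
1.2
t 3.95 pos [ 519.9 -297.   329.4] yaw 56.4 q6 -0.02 F [ 0.9 -0.8 -0.4] w 1.001 ff 0.0 | shift [ 24.6  99.9 255.4] turn 0.9
1.4
t 3.95 pos [ 519.9 -297.   329.4] yaw 56.4 q6 -0.02 F [ 0.9 -0.8 -0.4] w 1.001 ff 0.0 | shift [ 32.3  94.8 255.4] turn 0.9
1.5
t 3.95 pos [ 519.9 -297.   329.4] yaw 56.4 q6 -0.02 F [ 0.9 -0.8 -0.4] w 1.001 ff 0.0 | shift [ 35.7  91.7 255.4] turn 0.9
```

Emit:
step_arm --pt "-48 97 60 0 -1" --pt "-48 97 110 0 -1" --pt "-48 97 150 0 -1" --pt "-48 97 190 0 -1" --pt "-48 97 220 0 -1" --pt "-48 97 240 0 -1" --pt "-48 97 255 0 -1" --pt "-48 97 255 0 -1"

```text
time: 4.75
tool_pos: [572.7, -390.1, 71.3]
tcp_rot: [[0.554, 0.832, -0.004], [0.832, -0.554, 0.003], [0.0, -0.005, -1.0]]
ft_force: [0.3, 0.0, 0.6]
width: 1.0
finger_force: 0.0
```

```bash
python3 - <<'E'
from h import *
c,_=spots('wrist',['latch_post','latch_pivot']); save(c,'c.png')
for th in (0.1,.2,.6,1,1.4): plan(fing(th,17),55.5)
E
```

```text
wrist latch_post [ 555.9 -328.    83.5] 0.57
t 4.9 pos [ 575.5 -392.4   77.2] yaw 56.4 q6 -0.09 F [0.2 0.5 0.4] w 1.001 ff 0.0 | shift [25.3 -2.3  3.2] turn 0.9
t 4.9 pos [ 575.5 -392.4   77.2] yaw 56.4 q6 -0.09 F [0.2 0.5 0.4] w 1.001 ff 0.0 | shift [29.2  0.1  3.2] turn 0.9
t 4.9 pos [ 575.5 -392.4   77.2] yaw 56.4 q6 -0.09 F [0.2 0.5 0.4] w 1.001 ff 0.0 | shift [46.6  5.8  3.2] turn 0.9
t 4.9 pos [ 575.5 -392.4   77.2] yaw 56.4 q6 -0.09 F [0.2 0.5 0.4] w 1.001 ff 0.0 | shift [64.8  4.2  3.2] turn 0.9
t 4.9 pos [ 575.5 -392.4   77.2] yaw 56.4 q6 -0.09 F [0.2 0.5 0.4] w 1.001 ff 0.0 | shift [81.  -4.4  3.2] turn 0.9
```

View pics/c.png

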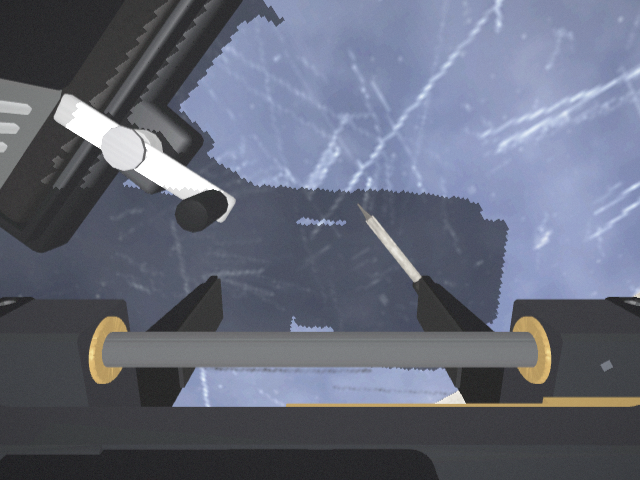

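Emit:
step_arm --pt "25 0 0 0 -1" --pt "32 2 0 0 -1" --pt "41 4 0 0 -1" --pt "50 6 0 0 -1" --pt "58 6 0 0 -1" --pt "65 4 0 0 -1" --pt "73 1 0 0 -1" --pt "80 -3 0 0 -1"

```text
time: 5.7
tool_pos: [615.7, -322.3, 73.7]
tcp_rot: [[0.554, 0.832, -0.001], [0.832, -0.554, 0.0], [0.0, -0.001, -1.0]]
ft_force: [-0.6, -1.4, 0.7]
width: 1.0
finger_force: 0.5
```

Emit:
step_arm --pt "3 -3 0 0 -1" --pt "5 -5 0 0 -1" --pt "5 -5 0 0 -1"

```text
time: 6.0
tool_pos: [614.3, -320.3, 74.6]
tcp_rot: [[0.552, 0.834, 0.002], [0.834, -0.552, -0.01], [-0.007, 0.007, -1.0]]
ft_force: [-0.2, -14.1, -3.7]
width: 1.003
finger_force: 5.6
```

```bash
python3 - <<'E'
from h import *
c,_=spots('wrist',['latch_post','latch_pivot']); save(c,'d.png')
plan(fing(1.4,17),55.5)
E
```

```text
wrist latch_post [ 581.9 -280.5   80.1] 0.88
wrist latch_pivot [ 539.6 -280.2   47.1] 0.96
t 6.15 pos [ 614.3 -320.3   74.6] yaw 56.4 q6 0.03 F [ -0.4 -13.5  -2.6] w 0.997 ff 5.4 | shift [-0.6  3.2  0.6] turn 0.9
```

View pics/d.png

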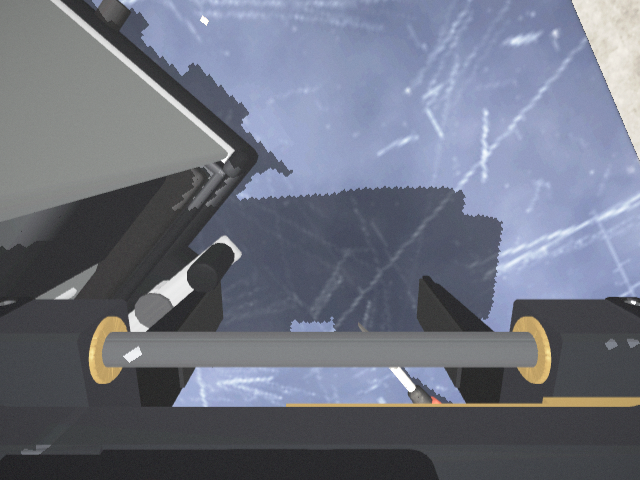

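Emit:
step_arm --pt "-20 5 0 0 -1" --pt "-45 10 0 0 -1" --pt "-45 10 -50 0 -1" --pt "-45 10 -100 10 -1" --pt "-45 10 -150 20 -1" --pt "-45 10 -200 30 -1" --pt "-45 10 -210 38 -1"

```text
time: 6.85
tool_pos: [599.5, -360.5, 293.4]
tcp_rot: [[0.93, 0.368, 0.01], [0.368, -0.93, -0.006], [0.007, 0.009, -1.0]]
ft_force: [-0.4, -1.4, 1.5]
width: 1.003
finger_force: 0.0
```

```bash
python3 - <<'E'
from h import *
spots('top',['latch_post','lamp_grip','lamp_switch_top','ply_board'])
plan([536.5,-201,260],15.5)
E
```

```text
top latch_post [ 581.2 -273.8   76.1] 0.5
top lamp_grip [ 536.4 -201.7  160.3] 0.69
top lamp_switch_top [ 534.2 -203.8  158.7] 0.74
top ply_board [545.4 207.3   3.4] 0.68
t 7.1 pos [ 596.7 -358.6  281.2] yaw 22.1 q6 0.57 F [-0.2 -0.1  0.3] w 1.001 ff 0.0 | shift [   3.5 -168.7   21.2] turn 6.6
```

Emit:
step_arm --pt "3 -168 10 7 -1" --pt "3 -168 10 7 -1" --pt "3 -168 10 7 -1" --pt "3 -168 10 7 -1" --pt "3 -168 15 7 -1" --pt "3 -168 15 7 -1"

```text
time: 7.7
tool_pos: [537.2, -202.3, 266.9]
tcp_rot: [[0.966, 0.259, -0.003], [0.259, -0.966, 0.001], [-0.003, -0.002, -1.0]]
ft_force: [0.3, -0.5, -0.4]
width: 0.997
finger_force: 0.0
```

```bash
python3 - <<'E'
from h import *
c,_=spots('wrist',['lamp_grip','lamp_switch_top','latch_post','flap_edge']); save(c,'e.png')
plan([536.5,-201,165],15.5)
E
```

```text
wrist lamp_grip [ 535.  -201.4  164.1] 0.75
wrist lamp_switch_top [ 467.9 -219.1  145.3] 0.94
wrist latch_post [ 584.2 -281.4   81.7] 0.94
wrist flap_edge [ 595.6 -183.8  210. ] 0.83
t 7.95 pos [ 538.  -203.4  268.9] yaw 14.9 q6 0.86 F [-0.1 -0.  -0.5] w 1.001 ff 0.0 | shift [ -0.9  -2.7 103.9] turn -0.6
```

View pics/e.png

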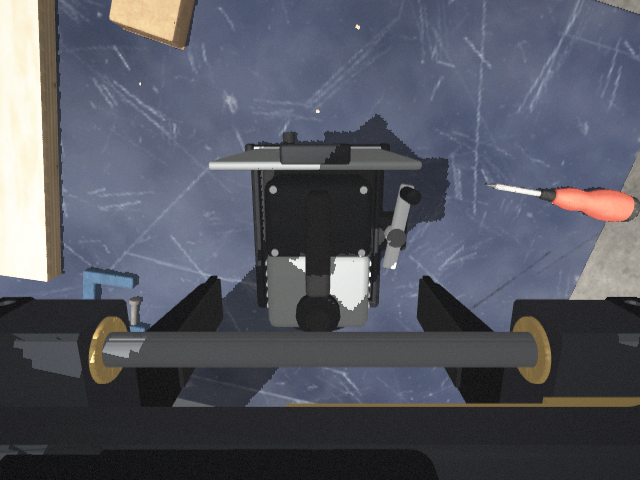

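```bash
python3 - <<'E'
from h import *
print(np.round(manip.read_camera('wrist')['tool_from_camera'],2))
plan([536.5,-201.5,157],15.5)
E
```

```text
[[  -0.      0.97    0.26   71.88]
 [   1.      0.      0.     -0.2 ]
 [   0.      0.26   -0.97 -157.52]
 [   0.      0.      0.      1.  ]]
t 8.0 pos [ 538.  -203.3  269. ] yaw 14.9 q6 0.86 F [0.4 0.1 0.7] w 1.001 ff 0.0 | shift [ -1.   -2.1 112. ] turn -0.6
```

Emit:
step_arm --pt "-1 -2 40 0 -1" --pt "-1 -2 75 0 -1" --pt "-1 -2 100 0 -1" --pt "-1 -2 110 0 -1" --pt "-1 -2 111 0 -1" --pt "-1 -2 111 0 0.3" --pt "-1 -2 111 0 1" --pt "-1 -2 111 0 1" --newtons 30

```text
time: 8.8
tool_pos: [537.2, -201.1, 160.0]
tcp_rot: [[0.966, 0.258, 0.003], [0.258, -0.966, -0.001], [0.002, 0.002, -1.0]]
ft_force: [0.7, 0.5, 0.2]
width: 0.807
finger_force: 0.0
```

Emit:
step_arm --pt "0 0 0 0 1" --pt "0 0 0 0 1" --pt "0 0 0 0 1" --pt "0 0 0 0 1" --pt "0 0 0 0 1" --newtons 40

```text
time: 9.3
tool_pos: [536.2, -200.6, 158.1]
tcp_rot: [[0.966, 0.258, -0.0], [0.258, -0.966, 0.0], [-0.0, -0.0, -1.0]]
ft_force: [1.2, 0.2, -0.8]
width: 0.383
finger_force: 0.0
```

Emit:
step_arm --pt "0 0 0 0 1" --pt "0 0 0 0 1" --pt "0 0 0 0 1" --pt "0 0 0 0 1" --pt "0 0 0 0 1" --newtons 40

```text
time: 9.8
tool_pos: [536.3, -200.7, 158.0]
tcp_rot: [[0.966, 0.258, 0.0], [0.258, -0.966, -0.0], [0.0, 0.0, -1.0]]
ft_force: [0.4, -1.2, -0.7]
width: 0.185
finger_force: 40.0
```

Emit:
step_arm --pt "0 0 -3 0 1" --pt "0 0 -8 0 1" --pt "0 0 -14 0 1" --pt "0 0 -20 0 1"

```text
time: 10.2
tool_pos: [536.0, -200.4, 178.1]
tcp_rot: [[0.966, 0.258, -0.001], [0.258, -0.966, 0.0], [-0.001, -0.001, -1.0]]
ft_force: [0.5, 0.1, -5.3]
width: 0.184
finger_force: 40.0
```

```bash
python3 - <<'E'
from h import *
c=manip.read_camera('top')
K=np.array(c['mtx']);M=np.array(c['cam_to_world'])
def back(px,z):
    d=np.array([(px[0]-K[0,2])/K[0,0],-(px[1]-K[1,2])/K[1,1],-1]);d=M[:3,:3]@d
    return (M[:3,3]+d*(z-M[2,3])/d[2])[:2]
for n in ('ply_board','try_square'):
    m=manip.silhouettes(n,c)[0]['mask'].astype(np.uint8)
    cn=max(cv2.findContours(m,0,1)[0],key=cv2.contourArea)[:,0]
    w=np.array([back(p,24) for p in cn],np.float32)
    r=cv2.minAreaRect(w);print(n,np.round(r[0],1),np.round(r[1],1),r[2]);print(cv2.boxPoints(r).round(0).tolist())
plan([450,206,290],0)
E
```

```text
ply_board [546.  201.4] [360.1 222.4] 6.130644798278809
[[355.0, 293.0], [379.0, 72.0], [737.0, 110.0], [713.0, 331.0]]
try_square [635.9 196.5] [154.6 111.3] 0.33994564414024353
[[558.0, 252.0], [559.0, 140.0], [713.0, 141.0], [713.0, 253.0]]
t 10.35 pos [ 536.7 -200.8  178.9] yaw 15.0 q6 0.86 F [-0.7 -0.1 -6.3] w 0.185 ff 40.0 | shift [  21.3 -415.4 -111.1] turn 15.0
```

Emit:
step_arm --pt "0 0 -30 0 1" --pt "0 0 -60 0 1" --pt "0 0 -90 0 1" --pt "0 0 -110 0 1" --pt "0 0 -120 0 1"

```text
time: 10.85
tool_pos: [537.0, -200.9, 300.8]
tcp_rot: [[0.966, 0.258, 0.004], [0.258, -0.966, -0.002], [0.003, 0.003, -1.0]]
ft_force: [0.2, -1.2, -5.8]
width: 0.185
finger_force: 40.0
```

```bash
python3 -c "
from h import *
plan([473.4,194.4,290],6.1)"
```

```text
t 10.85 pos [ 537.  -200.9  300.8] yaw 15.0 q6 0.86 F [ 0.2 -1.2 -5.8] w 0.185 ff 40.0 | shift [  40.6 -398.4   10.8] turn 8.9
```

Emit:
step_arm --pt "-35 0 -10 0 1" --pt "-75 0 -10 0 1" --pt "-75 -35 -10 2 1" --pt "-70 -80 -10 4 1" --pt "-60 -125 -10 6 1" --pt "-40 -170 0 9 1" --pt "-10 -215 0 9 1" --pt "20 -260 0 9 1"

```text
time: 11.65
tool_pos: [485.1, 49.6, 296.8]
tcp_rot: [[0.995, 0.104, -0.001], [0.104, -0.995, -0.0], [-0.001, 0.0, -1.0]]
ft_force: [1.7, -0.3, -5.8]
width: 0.187
finger_force: 40.0
```

```bash
python3 -c "
from h import *
plan([473.4,194.4,290],6.1)"
```

```text
t 11.65 pos [485.1  49.6 296.8] yaw 5.9 q6 1.46 F [ 1.7 -0.3 -5.8] w 0.187 ff 40.0 | shift [   3.4 -145.2    6.8] turn -0.2
```

Emit:
step_arm --pt "3 -40 0 0 1" --pt "3 -85 20 0 1" --pt "3 -120 50 0 1" --pt "3 -140 80 0 1" --pt "3 -145 100 0 1" --pt "3 -145 110 0 1" --pt "3 -145 110 0 1" --pt "3 -145 110 0 1"

```text
time: 12.45
tool_pos: [474.2, 191.9, 188.8]
tcp_rot: [[0.995, 0.103, 0.001], [0.103, -0.995, 0.0], [0.001, 0.0, -1.0]]
ft_force: [-0.4, -0.1, -5.5]
width: 0.184
finger_force: 40.0
```

```bash
python3 - <<'E'
from h import *
plan([473.4,194.4,152],6.1)
spots('side',['work_lamp','lamp_grip']); c,_=spots('top',['lamp_grip']); save(c,'f.png')
plan([473.4,194.4,152],6.1)
E
```

```text
t 12.45 pos [474.2 191.9 188.8] yaw 5.9 q6 1.75 F [-0.4 -0.1 -5.5] w 0.184 ff 40.0 | shift [-0.6 -2.6 36.8] turn -0.2
side work_lamp [457.9 184.3  62.7] 0.9
side lamp_grip [477.3 191.7 194.4] 0.77
top lamp_grip [474.4 193.5 192.7] 0.96
t 12.7 pos [474.5 192.1 189.5] yaw 5.9 q6 1.75 F [-0.3 -0.4 -5.7] w 0.184 ff 40.0 | shift [-0.9 -2.4 37.5] turn -0.2
```

Lower gently until contact.

Emit:
step_arm --pt "-1 -2 12 0 1" --pt "-1 -2 22 0 1" --pt "-1 -2 29 0 1" --pt "-1 -2 32 0 1" --pt "-1 -2 34 0 1" --pt "-1 -2 35 0 1" --pt "-1 -2 35 0 1"

```text
time: 13.4
tool_pos: [473.2, 194.1, 154.2]
tcp_rot: [[0.995, 0.104, 0.002], [0.104, -0.995, -0.0], [0.002, 0.0, -1.0]]
ft_force: [0.5, -1.6, 0.6]
width: 0.185
finger_force: 40.0
```

Emit:
step_arm --pt "0 0 0.5 0 1" --pt "0 0 1 0 1" --pt "0 0 1 0 1"

```text
time: 13.7
tool_pos: [473.9, 194.2, 153.6]
tcp_rot: [[0.995, 0.104, 0.004], [0.104, -0.995, 0.0], [0.004, 0.0, -1.0]]
ft_force: [3.9, -3.4, 4.4]
width: 0.186
finger_force: 40.0
```

Emit:
step_arm --pt "0 0 0 0 -0.2" --pt "0 0 0 0 -0.2" --pt "0 0 0 0 -0.2" --pt "0 0 0 0 -0.2" --pt "0 0 0 0 -0.2" --pt "0 0 0 0 -0.2" --pt "0 0 0 0 -0.2"

```text
time: 14.4
tool_pos: [472.4, 194.2, 152.0]
tcp_rot: [[0.995, 0.104, -0.0], [0.104, -0.995, 0.0], [-0.0, -0.0, -1.0]]
ft_force: [0.1, 0.4, 0.0]
width: 0.595
finger_force: 0.0
```

Emit:
step_arm --pt "0 0 -15 0 -0.2" --pt "0 0 -40 0 -0.2" --pt "0 0 -75 0 1" --pt "0 0 -110 0 1" --pt "-25 0 -130 0 1" --pt "-68 0 -130 0 1" --pt "-68 0 -130 0 1" --pt "-68 0 -130 0 1"

```text
time: 15.2
tool_pos: [404.7, 187.2, 283.4]
tcp_rot: [[0.995, 0.104, 0.003], [0.104, -0.995, 0.001], [0.003, -0.001, -1.0]]
ft_force: [-0.4, 0.5, -0.0]
width: 0.15
finger_force: 0.0
```

```bash
python3 - <<'E'
from h import *
N=['lamp_switch_top','lamp_grip','work_lamp']
c,_=spots('top',N); a=c['frame'][150:400,100:500]
spots('side',N)
c,_=spots('wrist',N); b=cv2.resize(c['frame'],(400,300))
cv2.imwrite('pics/g.png',np.vstack([a,b])[:,:,::-1])
plan([473.4-68*.995,194.4-68*.104,200],6)
E
```

```text
top lamp_switch_top [635.5 195.1  18.9] 0.58
top lamp_grip [474.1 194.4 153.2] 0.67
top work_lamp [453.5 192.2  23.3] 0.62
side lamp_switch_top [409.9 185.5 140.6] 0.41
side lamp_grip [479.  196.  160.7] 0.87
side work_lamp [455.9 185.   26.5] 0.88
wrist work_lamp [455.8 189.1  27.4] 0.6
t 15.8 pos [405.  187.1 281.9] yaw 6.0 q6 1.78 F [-0.6  0.4  0.1] w 0.005 ff 0.0 | shift [ 0.8 -0.1 81.9] turn -0.0
```

View pics/g.png

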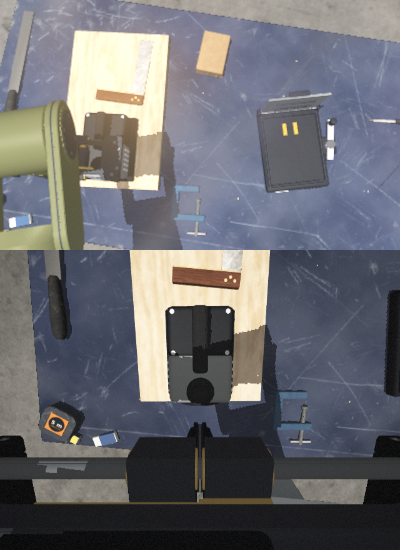

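Emit:
step_arm --pt "1 0 40 0 1" --pt "1 0 80 0 1" --pt "1 0 105 0 1" --pt "1 0 118 0 1" --pt "1 0 124 0 1" --pt "1 0 124 0 1"

```text
time: 16.4
tool_pos: [406.1, 187.3, 158.3]
tcp_rot: [[0.995, 0.104, 0.0], [0.104, -0.995, 0.0], [0.0, -0.0, -1.0]]
ft_force: [-1.7, -0.0, 0.8]
width: 0.005
finger_force: 0.0
```

Emit:
step_arm --pt "0 0 3 0 1" --pt "0 0 6 0 1" --pt "0 0 9 0 1" --pt "0 0 9 0 1"

```text
time: 16.8
tool_pos: [406.6, 187.5, 149.9]
tcp_rot: [[0.995, 0.104, 0.002], [0.104, -0.995, 0.001], [0.002, -0.001, -1.0]]
ft_force: [0.9, 0.3, 2.4]
width: 0.007
finger_force: 1.3
```

Contact near 152 as expected; continue.

Emit:
step_arm --pt "0 0 2 0 1" --pt "0 0 4 0 1" --pt "0 0 4 0 1"

```text
time: 17.1
tool_pos: [406.7, 187.5, 146.2]
tcp_rot: [[0.995, 0.104, 0.002], [0.104, -0.995, 0.001], [0.002, -0.0, -1.0]]
ft_force: [-0.3, 0.1, 6.2]
width: 0.003
finger_force: 3.2
```

Emit:
step_arm --pt "0 0 1.5 0 1" --pt "0 0 2.5 0 1" --pt "0 0 2.5 0 1"

```text
time: 17.4
tool_pos: [406.8, 187.6, 146.0]
tcp_rot: [[0.995, 0.104, 0.002], [0.104, -0.995, 0.0], [0.002, -0.0, -1.0]]
ft_force: [-5.3, -1.2, 17.6]
width: 0.007
finger_force: 8.8
```

Emit:
step_arm --pt "0 0 -10 0 1" --pt "0 0 -40 0 1" --pt "0 0 -85 0 1" --pt "0 0 -130 0 1" --pt "0 0 -165 0 1" --pt "0 0 -165 0 1"

```text
time: 18.0
tool_pos: [407.7, 187.8, 313.4]
tcp_rot: [[0.995, 0.104, 0.009], [0.104, -0.995, 0.003], [0.009, -0.002, -1.0]]
ft_force: [0.1, 0.6, -0.4]
width: 0.005
finger_force: 0.0
```

```bash
python3 - <<'E'
from h import *
spots('wrist',['work_lamp','lamp_grip']);spots('side',['work_lamp','latch_post','flap_edge','lamp_switch_top'])
plan([*cw(140,0),310],15.5)
E
```

```text
wrist work_lamp [452.7 190.4  24.8] 0.76
wrist lamp_grip [478.1 195.3 158.9] 0.96
side work_lamp [453.8 187.7  26.8] 0.89
side latch_post [ 584.3 -279.4   81.6] 0.64
side flap_edge [ 594.6 -183.3  204.5] 0.98
side lamp_switch_top [410.4 185.5 143.6] 0.36
t 18.4 pos [405.2 187.1 305.8] yaw 6.0 q6 1.78 F [-0.2  0.6 -0.2] w 0.001 ff 0.0 | shift [206.9 379.2  -4.2] turn -9.5
```

Emit:
step_arm --pt "207 379 -4 -9 1" --pt "207 379 -4 -9 1" --pt "207 379 -4 -9 1" --pt "207 379 -4 -9 1" --pt "207 379 -4 -9 1" --pt "207 379 -4 -9 1" --pt "207 379 -4 -9 1" --pt "207 379 -4 -9 1"

```text
time: 19.2
tool_pos: [629.7, -138.2, 310.1]
tcp_rot: [[0.966, 0.258, -0.001], [0.258, -0.966, 0.001], [-0.001, -0.001, -1.0]]
ft_force: [1.0, 1.7, 1.2]
width: 0.004
finger_force: 0.0
```

Emit:
step_arm --pt "0 0 0 0 1"

```text
time: 19.3
tool_pos: [630.5, -140.9, 308.0]
tcp_rot: [[0.967, 0.253, -0.004], [0.253, -0.967, -0.0], [-0.004, -0.001, -1.0]]
ft_force: [-0.7, 0.0, 0.1]
width: 0.005
finger_force: 0.0
```

```bash
python3 - <<'E'
from h import *
plan([*cw(140,0),191],15.5)
E
```

```text
t 19.3 pos [ 630.5 -140.9  308. ] yaw 14.7 q6 1.01 F [-0.7  0.   0.1] w 0.005 ff 0.0 | shift [ 12.3  31.9 117. ] turn -0.8
```

Emit:
step_arm --pt "12 32 0 -1 1" --pt "12 32 45 -1 1" --pt "12 32 85 -1 1" --pt "12 32 110 -1 1" --pt "12 32 117 -1 1" --pt "12 32 117 -1 1"

```text
time: 19.9
tool_pos: [648.0, -163.3, 192.6]
tcp_rot: [[0.961, 0.275, -0.003], [0.275, -0.961, 0.001], [-0.003, -0.002, -1.0]]
ft_force: [-0.5, 0.3, -0.5]
width: 0.005
finger_force: 0.0
```

```bash
python3 - <<'E'
from h import *
for d in range(0,95,10):
    p=np.radians(d); s,c=np.sin(p),np.cos(p); print(d,end=' ')
    plan([*cw(86-130*s+2.5*c+10,0),47+130*c+2.5*s+14],15.5)
c=manip.read_camera('side');cv2.imwrite('pics/i.png',c['frame'][150:450,150:550,::-1])
E
```

```text
0 t 19.9 pos [ 648.  -163.3  192.6] yaw 16.0 q6 0.96 F [-0.5  0.3 -0.5] w 0.005 ff 0.0 | shift [-40.7   5.4   1.6] turn 0.5
10 t 19.9 pos [ 648.  -163.3  192.6] yaw 16.0 q6 0.96 F [-0.5  0.3 -0.5] w 0.005 ff 0.0 | shift [-63.3   5.2   3.2] turn 0.5
20 t 19.9 pos [ 648.  -163.3  192.6] yaw 16.0 q6 0.96 F [-0.5  0.3 -0.5] w 0.005 ff 0.0 | shift [-85.3   5.    8.6] turn 0.5
30 t 19.9 pos [ 648.  -163.3  192.6] yaw 16.0 q6 0.96 F [-0.5  0.3 -0.5] w 0.005 ff 0.0 | shift [-106.     4.8   17.8] turn 0.5
40 t 19.9 pos [ 648.  -163.3  192.6] yaw 16.0 q6 0.96 F [-0.5  0.3 -0.5] w 0.005 ff 0.0 | shift [-124.8    4.7   30.4] turn 0.5
50 t 19.9 pos [ 648.  -163.3  192.6] yaw 16.0 q6 0.96 F [-0.5  0.3 -0.5] w 0.005 ff 0.0 | shift [-141.1    4.5   46.2] turn 0.5
60 t 19.9 pos [ 648.  -163.3  192.6] yaw 16.0 q6 0.96 F [-0.5  0.3 -0.5] w 0.005 ff 0.0 | shift [-154.5    4.4   64.5] turn 0.5
70 t 19.9 pos [ 648.  -163.3  192.6] yaw 16.0 q6 0.96 F [-0.5  0.3 -0.5] w 0.005 ff 0.0 | shift [-164.5    4.3   84.8] turn 0.5
80 t 19.9 pos [ 648.  -163.3  192.6] yaw 16.0 q6 0.96 F [-0.5  0.3 -0.5] w 0.005 ff 0.0 | shift [-170.8    4.3  106.6] turn 0.5
90 t 19.9 pos [ 648.  -163.3  192.6] yaw 16.0 q6 0.96 F [-0.5  0.3 -0.5] w 0.005 ff 0.0 | shift [-173.2    4.2  129.1] turn 0.5
```

View pics/i.png

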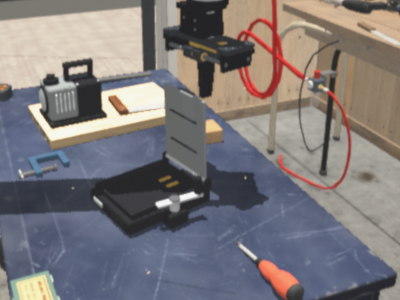

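Emit:
step_arm --pt "-20 5 2 0 1" --pt "-36 5 2 0 1" --pt "-50 5 3 0 1" --pt "-63 5 4 0 1" --pt "-75 5 7 0 1" --pt "-86 5 9 0 1" --pt "-97 5 13 0 1" --pt "-106 5 18 0 1"

```text
time: 20.75
tool_pos: [547.5, -198.2, 175.8]
tcp_rot: [[0.961, 0.275, -0.0], [0.275, -0.961, 0.0], [-0.0, -0.0, -1.0]]
ft_force: [0.6, -0.1, -0.2]
width: 0.001
finger_force: 0.2
```

```bash
python3 - <<'E'
from h import *
for d in range(30,95,10):
    p=np.radians(d); s,c=np.sin(p),np.cos(p); print(d,end=' ')
    plan([*cw(86-130*s+2.5*c+10,0),47+130*c+2.5*s+14],15.5)
spots('side',['flap_edge'])
E
```

```text
30 t 20.75 pos [ 547.5 -198.2  175.8] yaw 16.0 q6 0.85 F [ 0.6 -0.1 -0.2] w 0.001 ff 0.2 | shift [ 0.3 -1.   1. ] turn 0.5
40 t 20.75 pos [ 547.5 -198.2  175.8] yaw 16.0 q6 0.85 F [ 0.6 -0.1 -0.2] w 0.001 ff 0.2 | shift [-18.5  -1.2  13.7] turn 0.5
50 t 20.75 pos [ 547.5 -198.2  175.8] yaw 16.0 q6 0.85 F [ 0.6 -0.1 -0.2] w 0.001 ff 0.2 | shift [-34.9  -1.3  29.4] turn 0.5
60 t 20.75 pos [ 547.5 -198.2  175.8] yaw 16.0 q6 0.85 F [ 0.6 -0.1 -0.2] w 0.001 ff 0.2 | shift [-48.2  -1.4  47.7] turn 0.5
70 t 20.75 pos [ 547.5 -198.2  175.8] yaw 16.0 q6 0.85 F [ 0.6 -0.1 -0.2] w 0.001 ff 0.2 | shift [-58.2  -1.5  68. ] turn 0.5
80 t 20.75 pos [ 547.5 -198.2  175.8] yaw 16.0 q6 0.85 F [ 0.6 -0.1 -0.2] w 0.001 ff 0.2 | shift [-64.5  -1.6  89.8] turn 0.5
90 t 20.75 pos [ 547.5 -198.2  175.8] yaw 16.0 q6 0.85 F [ 0.6 -0.1 -0.2] w 0.001 ff 0.2 | shift [-66.9  -1.6 112.3] turn 0.5
side flap_edge [ 522.4 -204.7  183.2] 0.61
```

Emit:
step_arm --pt "-10 -1 7 0 1" --pt "-18 -1 14 0 1" --pt "-27 -1 21 0 1" --pt "-35 -1 29 0 1" --pt "-42 -1 38 0 1" --pt "-48 -1 48 0 1" --pt "-53 -1 57 0 1" --pt "-58 -1 68 0 1"

```text
time: 21.65
tool_pos: [492.1, -213.2, 107.5]
tcp_rot: [[0.961, 0.275, 0.0], [0.275, -0.961, -0.0], [0.0, 0.0, -1.0]]
ft_force: [0.4, -0.2, 0.4]
width: 0.004
finger_force: 0.1
```

Emit:
step_arm --pt "-3 0 10 0 1" --pt "-6 0 21 0 1" --pt "-8 0 30 0 1" --pt "-8 0 37 0 1" --pt "-8 0 42 0 1" --pt "-8 0 44 0 1"

```text
time: 22.25
tool_pos: [484.5, -215.1, 63.6]
tcp_rot: [[0.961, 0.275, -0.001], [0.275, -0.961, 0.0], [-0.001, -0.001, -1.0]]
ft_force: [-3.0, 0.9, 7.1]
width: 0.002
finger_force: 3.5
```

```bash
python3 - <<'E'
from h import *
plan([*cw(-34,0),63],15.5)
spots('side',['flap_edge','latch_post'])
E
```

```text
t 22.25 pos [ 484.5 -215.1   63.6] yaw 16.0 q6 0.77 F [-3.   0.9  7.1] w 0.002 ff 3.5 | shift [-1.7 -0.5  0.6] turn 0.5
side flap_edge [ 447.5 -223.7   45.4] 0.82
side latch_post [ 585.5 -279.2   82.3] 0.73
```

Emit:
step_arm --pt "0 0 1 0 1" --pt "0 0 2 0 1" --pt "0 0 2 0 1" --pt "0 0 2 0 1"

```text
time: 22.8
tool_pos: [485.2, -215.5, 63.7]
tcp_rot: [[0.961, 0.275, 0.001], [0.275, -0.961, -0.0], [0.001, 0.001, -1.0]]
ft_force: [-2.7, 1.3, 5.6]
width: 0.005
finger_force: 3.1
```

Emit:
step_arm --pt "0 0 -5 0 1" --pt "0 0 -40 0 1" --pt "0 0 -90 0 1" --pt "0 0 -140 0 1" --pt "0 0 -190 0 1" --pt "-60 0 -220 0 1" --pt "-60 0 -220 0 1" --pt "-60 0 -220 0 1"

```text
time: 23.6
tool_pos: [426.4, -232.5, 283.9]
tcp_rot: [[0.962, 0.273, 0.003], [0.273, -0.962, -0.002], [0.002, 0.003, -1.0]]
ft_force: [0.2, 0.4, -0.1]
width: 0.002
finger_force: 0.0
```

```bash
python3 - <<'E'
from h import *
plan([0,0,0])
c,_=spots('side',['flap_edge','latch_post','latch_pivot','work_lamp','sanding_block','try_square']);a=c['frame'][150:450,150:550]
c,_=spots('top',['sanding_block','try_square','latch_post','work_lamp','ply_board']);b=c['frame'][150:450,100:500]
cv2.imwrite('pics/j.png',np.hstack([a,b])[:,:,::-1])
E
```

```text
t 23.6 pos [ 426.4 -232.5  283.9] yaw 15.8 q6 0.68 F [ 0.2  0.4 -0.1] w 0.002 ff 0.0 | shift [-346.7 -340.   283.9] turn 0
side flap_edge [ 450.  -223.6   46.5] 0.73
side latch_post [ 538.7 -279.4   46.7] 0.74
side latch_pivot [ 538.5 -281.4   48.8] 0.97
side work_lamp [454.4 186.9  29.3] 0.79
side sanding_block [ 7.13e+02  4.30e+00 -7.00e-01] 0.83
side try_square [637.1 193.5  17.2] 0.76
top sanding_block [711.9   3.3  -2.1] 0.92
top try_square [635.6 195.5  20.6] 0.7
top latch_post [ 583.8 -276.    78.9] 0.7
top ply_board [ 5.452e+02  2.093e+02 -1.000e-01] 0.87
```

View pics/j.png

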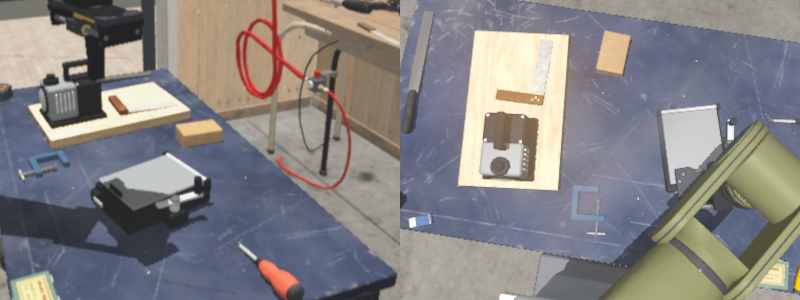

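```bash
python3 -c "
from rig import manip
print(manip.finish_job())"
```

```text
the job is handed in; nothing more can be done
None
```

The job is handed in, after about 24 s of the 67 s: the latch was swung open to its stop and left open, and the lamp was set down upright on the board with its whole foot on it. The switch was pressed fully down and released, and the flap was then folded shut. The try square and sanding block look unmoved in the last pictures; I haven't been given the judge's result.

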